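# Set the adjuster nut and clamp a sketchbook in the cam-lever book press

## Robot

A 7-joint arm with a two-finger parallel gripper is mounted at the origin on the work surface. World frame = base frame: x ahead of the robot, y to its left, z up, the work surface at z = 0. Lengths are in m, angles in rad, forces in N, time in s.
With the tool pointing down it reaches from about 0.4 to 0.875 m from the base axis. Payload 19.3 kg.
Tool frame: the origin (TCP) lies at the very end of the fingers, on their centre line; the grasp point (between the pads) lies bot.pinch_z behind it (bot.pinch_z is the distance from the TCP to the grasp point, in m); z points along the fingers, y is the line along which they close (so a half turn about z gives the same grasp; the last joint's range is limited). The gripper opens to 85 mm and grips with 20 to 120 N. Pads are 22 mm wide; open, the fingers measure 114 mm over their backs; the gripper's body (76 mm by 85 mm) begins 54 mm behind the grasp point. The pads swing forward as they close: fully open they stand 13 mm farther back than shut.
Start: joints at [1.257, 0.521, -0.036, 1.599, 0.021, 1.021, -0.113], TCP at [0.151, -0.607, 0.231] pointing down, gripper open.
Joint ranges: [-2.91, 2.91], [-0.3, 2.13], [-1.5, 1.42], [0.17, 2.43], [-1.26, 4.41], [0.16, 1.93], [-2.52, 2.52]. Speed limits (rad/s): [1.89, 1.89, 2.39, 2.39, 3.01, 3.01, 3.01].

## Interface

Orientations are given as [roll, pitch, yaw] about the fixed x, y, z axes, in that order (R = Rz(yaw) Ry(pitch) Rx(roll)).
In Python, from workcell import bot, grab_frame, ticket gives the robot as it stands.
- The arm moves only by the tool arm_command, never from a script. Its argument "commands" is a list of rows, each a list of 3 entries, a list of its own where there are three numbers: the shift along the world's x, y, z in mm, then the turn about the world's z in rad, then the gripper command: -1 is fully open, 1 is shut, values between are in proportion. In form: [[[tx, ty, tz], roll, fingers], ...]. A call has 1 to 20 rows; each row shifts and turns the commanded pose from where the row before left it; what a row does not reach is not made up. A row lasts 1/10 s, in which the tool goes at most 50 mm and 8.59 degrees, less where a joint would pass 70% of its speed; a pose out of reach is approached as far as the arm can. A call with a gripper value outside its range is refused whole. The fingers move at their own pace and stop on an object; "newtons" is the grip in N (left out, the last holds). Time passes only in rows, so rows that do not move let the fingers close. It gives the time, the measured TCP pose, the force, the opening and the grip force at its end, in the units of the state.
- bot.observe(): the state, without advancing time (a new reading comes with each control period).
- grab_frame(name): name is "side" or "top"; returns a dict with "image" (400x640x3 uint8, red, green, blue), "vertical_fov" (degrees; the focal length in pixels is half the picture's height over the tangent of half this angle, whatever the lens; pixels are square), "cx", "cy" (the principal point, pixels), "R" (3x3) and "t" (3): a world point X has camera coordinates R X + t. Camera axes: x right, y down, z forward; pixel columns grow to the right and rows downward; lengths in m; the calibration is good to about 2 mm. A picture is of the moment at which its call begins. There is no depth.
- ticket.job_done(): hands the job in; it is judged then, once.
The state is a dict: "clock": time; "qpos": joint angles; "qd": joint speeds; "joint_efforts": joint torques, N m; "position": TCP position; "tool_rot": TCP orientation; "force": force on the tool from outside, world axes, zero at the start; "moment": the same for the moment, N m; "grip_width": finger opening in m; "finger_force": force on a finger pad.
Only numpy, scipy, OpenCV 4.12 (cv2) and the standard library are available. Lean on these libraries where they do the work, as an engineer would, in place of code of your own. Each camera call takes 0.05 s, during which the arm holds its last target. There are 200 camera calls.

## Task

A freshly covered sketchbook lies in the small book press, but the press is set too slack to press it. Turn the adjuster nut on top of the press until the cam lever meets firm resistance about midway through its swing, then swing the lever fully forward to its stop so that the book stays firmly clamped, and let go. Leave the sketchbook in its place and the other things on the desk undisturbed.

Things in the scene. Friction and masses are not known exactly. Their poses are not given: they have to be found in the camera images.
- press: The book press: grey cast base 190 x 240 x 16 mm (x, y, z), two steel columns (20 mm thick, 88 mm to either side in y) and a grey crosshead 62 x 216 x 50 mm whose top is 175 mm above the desk; fixed to the desk. Origin: underside centre of the base, straight under the nut; z up, its front looks along its -x (towards the robot), the lever is on its +y side.
- nut_grip (a point): Centre of the adjuster nut, on its vertical axis at half its height: round, fluted, aluminium, 58 mm in diameter, 28 mm tall. A threaded spindle 18 mm thick stands up to 25 mm out of its top. Clockwise (from above) lowers the platen by 2 mm per rad; stiff (0.34 N m), stays where it is left. It rides up and down with the lever; its underside is 14 to 40 mm above the crosshead.
- nut (a joint): How far the adjuster nut has been turned, in rad; clockwise from above counts up; range 0 to 6.6. Its zero has no meaning of its own. It starts some 1.8 to 3.2 rad short of the right setting.
- lever (a joint): Cam lever angle q in rad: 0 = open (leans back to the press's +x, 0.62 from upright), 0.62 = upright, 0.95 = midway, 1.9 = closed, at its stop (lies forward, 1.28 from upright). It lowers platen and nut by 22 mm x (cos(q - 1.75) + 0.18): 19 mm at midway, 26 mm at 1.75, just before the stop, so the closed lever holds itself. Stays where it is left.
- lever_pivot (a point): The axis of the lever's swing, which runs along the press's y: 150 mm above the desk, 145 mm to the press's +y. The lever turns with 0.4 N m of friction (3.5 N at the ball); once the platen bears on the book the resistance rises, in a rightly set press to about 1 N m in all (8 N at the ball). Pushing the nut down with over 20 N makes the lever creep.
- lever_ball (a point): Centre of the black ball grip, 34 mm in diameter, at the end of the lever's 13 mm thick steel rod, 120 mm from the lever's pivot. At lever angle q it lies 120 mm x sin(q - 0.62) in front (press's -x) of the pivot and 120 mm x cos(q - 0.62) above it.
- platen_face (a point): Middle of the underside of the platen, a dark steel plate 156 x 124 x 12 mm that comes down flat on the book.
- book: The sketchbook in the press: board covers, 148 x 105 x 18 mm, lying flat on the lower board under the platen. Origin: centre of its underside, so its top is 18 mm above it.
- bed (a joint): How far the sprung lower board of the press (166 x 130 x 14 mm, on four springs, 18 N per mm) is squeezed down, in m; 0 = not squeezed. Rightly set, the platen first meets the book with the lever about midway, and the closed press squeezes the board by some 5 mm (thread and book take up the rest of the lever's stroke); each rad of the nut changes this by 1.5 mm.
- glue: White glue bottle, 58 mm in diameter, 150 mm tall, standing by the press. Origin: underside centre.
- folder: Bone folder, a flat white strip 160 x 22 x 6 mm, lying in front of the press. Origin: underside centre.
- brush: Glue brush, 190 mm long, lying on the desk. Origin: under its middle.
- tape: Roll of paper tape, 92 mm in diameter, 24 mm tall, lying flat. Origin: underside centre.
- mug: White mug, 80 mm in diameter, 92 mm tall. Origin: underside centre.
- sketchbook2: A larger dark sketchbook, 210 x 148 x 16 mm, lying on the desk. Origin: underside centre.
- jar: Glass jar with a steel lid, 72 mm in diameter, 85 mm tall. Origin: underside centre.
Things that resemble listed ones, but are neither listed nor needed, are in the scene too. What is shaped like the book but pink or turquoise is not meant.

How it is judged:
By the outcome, as a careful person would: the job done as asked, in the order asked, and still so for the second after the job is handed in, with the robot touching nothing.
It also fails if it takes over 72 s, if anything falls off the work surface, if the arm or the gripper's body presses on something with over 40 N, if the wrist force passes 120 N, or if a joint passes its speed limit or range.

## Working session

There is one attempt and no reset: what is moved stays moved. The work goes in short steps, Python scripts to look and compute and a tool call to move; the robot and the scene stay as the last step left them, time stands still between calls to the robot, and variables do not carry over. Pictures are saved under pics/ and viewed, at most 10 in all, crops included, and the job is handed in when it is done.

Besides the shell and the picture viewer there is one more tool, called as name(argument=value, ...), one argument or row to a line, values as JSON. arm_command: Moves the arm, as the interface text tells. Its arguments: {"type":"object","properties":{"commands":{"type":"array"},"newtons":{"type":"number"}},"required":["commands"]}

```bash
mkdir -p pics
cat > h.py <<'E'
import numpy as np, cv2, pickle
from workcell import bot, grab_frame, ticket
def grab(n,tag):
    f=grab_frame(n); cv2.imwrite(f'pics/{tag}.png',f['image'][:,:,::-1]); pickle.dump(f,open(f'pics/{tag}.pkl','wb')); return f
def ray(f,u,v):
    fl=f['image'].shape[0]/2/np.tan(np.radians(f['vertical_fov'])/2)
    R=np.array(f['R']);t=np.array(f['t'])
    d=R.T@np.array([(u-f['cx'])/fl,(v-f['cy'])/fl,1]); return -R.T@t,d/np.linalg.norm(d)
def plane(f,u,v,z):
    o,d=ray(f,u,v); return o+d*(z-o[2])/d[2]
def tri(f1,p1,f2,p2):
    o1,d1=ray(f1,*p1);o2,d2=ray(f2,*p2)
    s=np.linalg.lstsq(np.c_[d1,-d2],o2-o1,rcond=None)[0]
    a,b=o1+s[0]*d1,o2+s[1]*d2; return (a+b)/2,np.linalg.norm(a-b)
def proj(f,X):
    fl=f['image'].shape[0]/2/np.tan(np.radians(f['vertical_fov'])/2)
    c=np.array(f['R'])@np.array(X)+np.array(f['t']); return c[:2]/c[2]*fl+[f['cx'],f['cy']]
E
python3 - <<'E'
from h import *
for n in('side','top'):
    f=grab(n,n+'0'); print(n,f['vertical_fov'],f['cx'],f['cy'],ray(f,f['cx'],f['cy']))
s=bot.observe(); print(s, bot.pinch_z)
E
```

```text
side 48.20362387802248 321.2009591939699 189.4420249493977 (array([-0.14288445,  1.15182527,  0.95445491]), array([ 0.3862171 , -0.7391513 , -0.55180767]))
top 47.53586939586708 317.62533016588833 200.9227844695571 (array([0.22879447, 0.04649092, 1.31660849]), array([ 0.17964721,  0.01696789, -0.98358475]))
{'clock': 0.1, 'qpos': array([ 1.25680861,  0.5219398 , -0.0362768 ,  1.59989701,  0.02121931,
        1.02112122, -0.11281638]), 'qd': array([ 1.00802193e-03, -1.29632892e-03,  8.89410755e-04,  4.79159080e-05,
        1.59796321e-03, -3.81900463e-04, -4.49323350e-04]), 'joint_efforts': array([ 2.98372768e-03, -9.28483415e+01,  1.98383711e+00, -3.70532870e+01,
        1.81448384e-02,  5.30077406e-03, -1.26746477e-04]), 'position': array([ 0.15073006, -0.60626485,  0.23081231]), 'tool_rot': array([-3.14061822e+00,  1.09452022e-04,  2.43725627e-01]), 'force': array([ 0.585224  ,  0.35007341, -0.12379816]), 'moment': array([-0.01827836,  0.01969797,  0.0468538 ]), 'finger_force': 0.0, 'grip_width': 0.08565981514236112} 0.0187
```

View pics/side0.png

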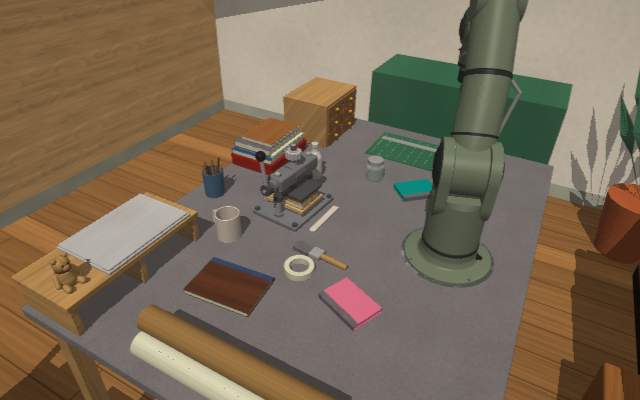

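View pics/top0.png

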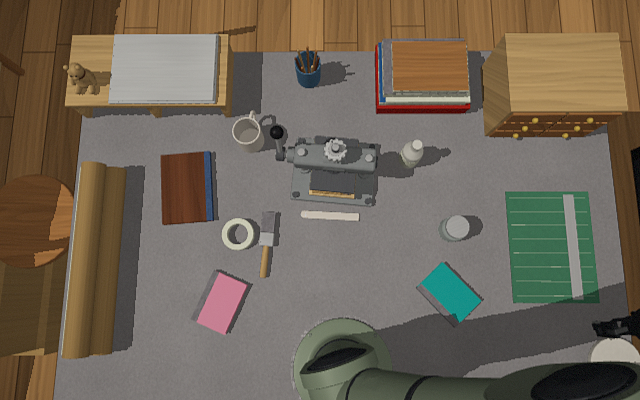

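Side: press around (292,190), nut (293,155), black ball (261,156), mug (228,224), glue (315,155). Top: press (335,170), nut (335,149), ball (276,132), mug (248,132), glue bottle (412,154). Candidates for the nut: the fluted disc at top (335,149), versus the jar lid (456,228) and tape roll (239,234). By the description it is the fluted disc on the crosshead. For the lever ball, it is the black ball (276,132), not the pen pot (308,75). I'll check the choice in a close crop.

Run:
```python
from h import *
a=cv2.imread('pics/side0.png')[130:240,195:345]; b=cv2.imread('pics/top0.png')[105:215,225:435]
a=cv2.resize(a,None,fx=3.6,fy=3.6,interpolation=cv2.INTER_CUBIC)[:, :]
cv2.imwrite('pics/c_top.png',cv2.resize(b,None,fx=3.8,fy=3.8,interpolation=cv2.INTER_CUBIC)); cv2.imwrite('pics/c_side.png',cv2.resize(cv2.imread('pics/side0.png')[130:240,195:345],None,fx=5,fy=5,interpolation=cv2.INTER_CUBIC))
```

```text
(no output)
```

View pics/c_top.png

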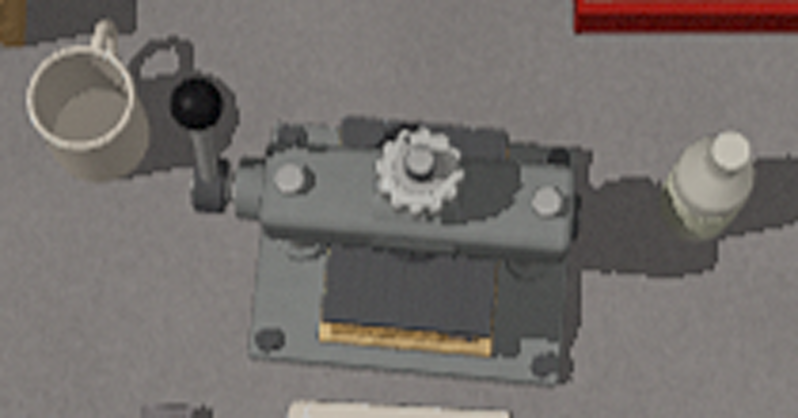

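View pics/c_side.png

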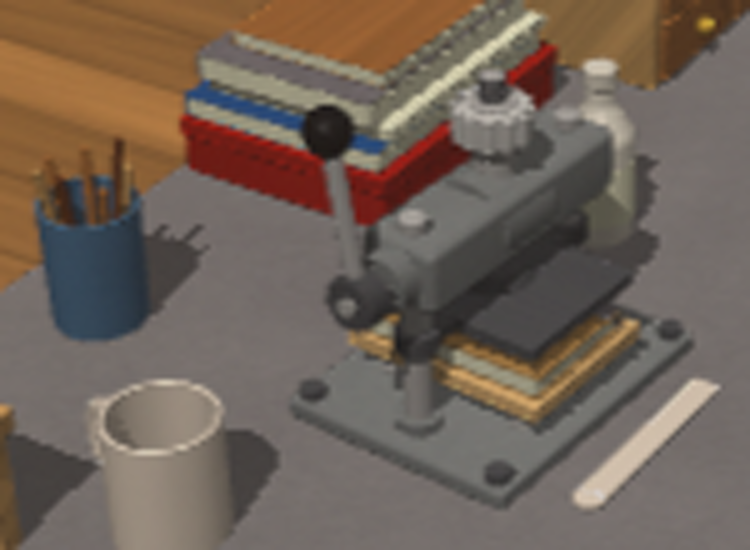

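The crops confirm it: nut at top crop (420,170) and side crop (492,115), with its spindle on top. Ball at top crop (196,103) and side crop (327,132). The mug stands to the left, and the book and platen are visible.

Run:
```python
from h import *
S=pickle.load(open('pics/side0.pkl','rb'));T=pickle.load(open('pics/top0.pkl','rb'))
t=lambda x,y:(x/3.8+225,y/3.8+105); s=lambda x,y:(x/5+195,y/5+130)
np.set_printoptions(precision=4,suppress=True)
print('spindle',tri(T,t(420,155),S,s(491,76)))
print('ball',tri(T,t(196,103),S,s(327,132)))
fl=plane(T,*t(250,355),.016);fr=plane(T,*t(568,383),.016);print('front corners',fl,fr,np.linalg.norm(fl-fr))
a=plane(S,*s(505,502),.016);b=plane(S,*s(692,338),.016);c=plane(S,*s(293,405),.016);print('side corners FL,FR,BL',a,b,c)
yaw=np.arctan2(*( -(fl-fr)[:2]*[1,-1]));print(np.arctan2(-(fl-fr)[0],(fl-fr)[1]),np.arctan2(-(a-b)[0],(a-b)[1]),np.arctan2((c-a)[1],(c-a)[0]))
print('columns', tri(T,t(292,178),S,s(413,215)), tri(T,t(548,201),S,s(568,113)))
print('glue cap',tri(T,t(731,150),S,s(601,67)),'mug rim',plane(T,*t(82,97),.092),plane(S,*s(163,415),.092))
```

```text
spindle (array([0.5593, 0.0213, 0.2506]), np.float64(0.001747039849501074))
ball (array([0.5898, 0.1645, 0.2675]), np.float64(0.00027168170230024646))
front corners [0.4737 0.1473 0.016 ] [ 0.452 -0.096  0.016] 0.24421565264419842
side corners FL,FR,BL [0.4681 0.155  0.016 ] [ 0.4489 -0.0802  0.016 ] [0.6533 0.1373 0.016 ]
-0.0889848381294297 -0.08172284866666579 -0.0954444644076324
columns (array([0.5654, 0.1076, 0.1845]), np.float64(0.00158740834225716)) (array([ 0.5485, -0.0664,  0.1838]), np.float64(0.000316764241881573))
glue cap (array([ 0.595 , -0.1987,  0.1488]), np.float64(0.00014176953742182477)) mug rim [0.6549 0.2693 0.092 ] [0.654  0.2704 0.092 ]
```

arm_command(
  commands=[
    [[20,31,6],0.118,-1],
    [[20,31,6],0.118,-1],
    [[20,31,6],0.118,-1],
    [[20,31,6],0.118,-1],
    [[20,31,6],0.118,-1],
    [[20,31,6],0.118,-1],
    [[20,31,6],0.118,-1],
    [[20,31,6],0.118,-1],
    [[20,31,6],0.118,-1],
    [[20,31,6],0.118,-1],
    [[20,31,6],0.118,-1],
    [[20,31,6],0.118,-1],
    [[20,31,6],0.118,-1],
    [[20,31,6],0.118,-1],
    [[20,31,6],0.118,-1],
    [[20,31,6],0.118,-1],
    [[20,31,6],0.118,-1],
    [[20,31,6],0.118,-1],
    [[20,31,6],0.118,-1],
    [[20,31,6],0.118,-1],
  ],
  newtons=60,
)

```text
clock: 2.1
position: [0.5514, 0.0147, 0.3514]
tool_rot: [-3.141, -0.0, 2.608]
force: [-0.3, -0.6, 0.3]
grip_width: 0.0856
finger_force: 0.0
```

Run:
```python
from h import *
S=pickle.load(open('pics/side0.pkl','rb'))
for z in (.205,.215,.22,.225,.23,.235,.24,.25):
    p=proj(S,[.558,.021,z]); print(z,p,(p-[195,130])*5)
```

```text
0.205 [293.47534082 157.09339191] [492.37670408 135.46695953]
0.215 [293.4476126  154.51494605] [492.238063   122.57473026]
0.22 [293.43367259 153.21866473] [492.16836294 116.09332363]
0.225 [293.4196816  151.91764339] [492.09840801 109.58821693]
0.23 [293.40563936 150.61185599] [492.02819681 103.05927993]
0.235 [293.39154559 149.30127629] [491.95772793  96.50638146]
0.24 [293.37739999 147.98587787] [491.88699996  89.92938934]
0.25 [293.34895219 145.34051815] [491.74476097  76.70259073]
```

arm_command(
  commands=[
    [[3,3,-12],0,-1],
    [[3.5,3.5,-20],0,-1],
    [[0,0,-20],0,-1],
    [[0,0,-20],0,-1],
    [[0,0,-20],0,-1],
    [[0,0,-20],0,-1],
    [[0,0,-18],0,-1],
    [[0,0,-14],0,-1],
    [[0,0,-8],0,-1],
    [[0,0,-6],0,-1],
    [[0,0,0],0,-1],
  ],
)

```text
clock: 3.2
position: [0.5572, 0.0199, 0.193]
tool_rot: [-3.141, -0.0, 2.604]
force: [-1.0, -0.3, -0.4]
grip_width: 0.0854
finger_force: 0.0
```

Run:
```python
from h import *
f=grab('side','s1'); g=grab('top','t1')
a=cv2.resize(f['image'][120:220,220:345],None,fx=3.2,fy=3.2); b=cv2.resize(g['image'][100:200,260:385],None,fx=3.2,fy=3.2)
cv2.imwrite('pics/c1.png',np.hstack([a,b])[:,:,::-1])
```

```text
(no output)
```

View pics/c1.png

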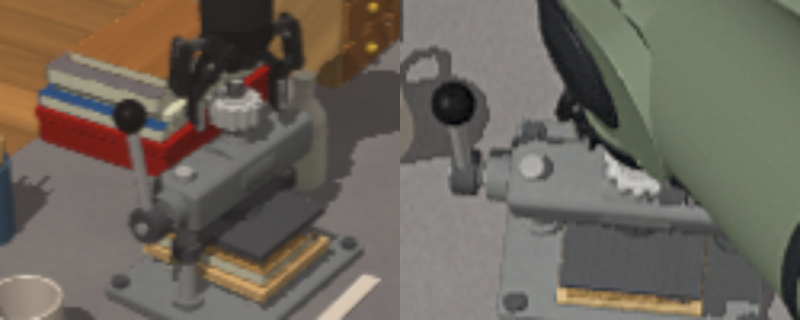

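The picture shows the open fingers straddling the nut at side crop (235,108), with the tips around nut mid-height or lower. I'll close and turn clockwise.

arm_command(
  commands=[
    [[0,0,0],0,1],
    [[0,0,0],0,1],
    [[0,0,0],0,1],
    [[0,0,0],0,1],
    [[0,0,0],0,1],
    [[0,0,0],0,1],
  ],
  newtons=60,
)

```text
clock: 3.9
position: [0.5593, 0.0225, 0.1951]
tool_rot: [3.136, 0.003, 2.605]
force: [6.0, 11.0, 10.1]
grip_width: 0.0567
finger_force: 61.9
```

```bash
python3 -c "
from h import *
s=bot.observe();print(s['force'],s['moment'],s['grip_width'],s['finger_force'],s['qpos'])"
```

```text
[ 5.97692142 10.98021975 10.13723351] [ 2.32686955 -1.18229169 -0.06827462] 0.056738242579920106 61.91924750804901 [ 0.37762742  0.54712066 -0.73342514  1.78953174  0.43460584  0.96716781
  0.50076017]
```

arm_command(
  commands=[
    [[1,1.5,2],0,1],
    [[1,1.5,1],0,1],
    [[0,0,0],-0.08,1],
    [[0,0,0],-0.1,1],
    [[0,0,0],-0.1,1],
    [[0,0,0],-0.1,1],
    [[0,0,0],-0.1,1],
    [[0,0,0],0,1],
  ],
)

```text
clock: 4.7
position: [0.5589, 0.0224, 0.1959]
tool_rot: [-3.14, 0.0, 2.122]
force: [0.2, -2.6, -13.9]
grip_width: 0.0565
finger_force: 67.9
```

```bash
python3 -c "
from h import *
s=bot.observe();print(s['force'],s['moment'],s['grip_width'],s['finger_force'],s['qpos'])"
```

```text
[  0.21945467  -2.58035871 -13.94477853] [-0.47543713 -0.5068794  -0.34123966] 0.056460815031194246 67.94333696365356 [ 0.29581813  0.5200389  -0.61488716  1.7882852   0.36118559  0.94902661
  0.07975657]
```

arm_command(
  commands=[
    [[0,-1,-1],-0.1,1],
    [[0,0,-1],-0.115,1],
    [[0,0,0],-0.115,1],
    [[0,0,0],-0.115,1],
    [[0,0,0],-0.115,1],
    [[0,0,0],-0.115,1],
    [[0,0,0],-0.115,1],
    [[0,0,0],-0.115,1],
    [[0,0,0],-0.115,1],
    [[0,0,0],-0.115,1],
    [[0,0,0],-0.115,1],
    [[0,0,0],-0.115,1],
    [[0,0,0],-0.115,1],
    [[0,0,0],-0.115,1],
    [[0,0,0],-0.115,1],
    [[0,0,0],0,1],
  ],
)

```text
clock: 6.3
position: [0.5577, 0.0228, 0.1949]
tool_rot: [-3.14, 0.003, 0.413]
force: [-17.1, 0.7, 15.9]
grip_width: 0.0563
finger_force: 70.8
```

```bash
python3 -c "
from h import *
s=bot.observe();print(s['force'],s['moment'],s['grip_width'],s['finger_force'],s['qpos'])"
```

```text
[-17.08060018   0.68423166  15.91411226] [ 0.29349216  3.48262932 -0.34276089] 0.05634529863402928 70.7866358757019 [ 1.78222653e-03  4.65337192e-01 -2.02006243e-01  1.80617162e+00
  1.15779902e-01  8.84519916e-01 -1.41036861e+00]
```

arm_command(
  commands=[
    [[-2,0,1],-0.1,1],
    [[0,0,0],-0.1,1],
    [[0,0,0],0,1],
    [[0,0,0],0,-1],
    [[0,0,0],0,-1],
    [[0,0,0],0,-1],
    [[0,0,0],0,-1],
    [[0,0,15],0,-1],
    [[0,0,30],0,-1],
    [[0,0,40],0,-1],
    [[0,0,40],0,-1],
    [[5,25,20],-0.1,-1],
    [[5,35,0],-0.1,-1],
    [[5,35,0],-0.1,-1],
    [[10,35,0],0,-1],
    [[8,14,0],0,-1],
    [[0,0,0],0,-1],
  ],
)

```text
clock: 8.0
position: [0.5905, 0.1684, 0.3397]
tool_rot: [-3.141, 0.001, -0.083]
force: [-0.5, 0.0, 0.1]
grip_width: 0.0855
finger_force: 0.0
```

Run:
```python
from h import *
f=grab('side','s2'); s=bot.observe();print(s['force'],s['qpos'])
im=f['image'].astype(int)
m=((im.max(2)<45)).astype(np.uint8); m[:140]=0;m[175:]=0;m[:,:245]=0;m[:,285:]=0
n,l,st,c=cv2.connectedComponentsWithStats(m)
for i in range(1,n):
    if st[i,4]>15: print(st[i],c[i])
a=cv2.resize(f['image'][110:220,210:350],None,fx=5,fy=5)
cv2.imwrite('pics/c2.png',a[:,:,::-1])
```

```text
[-0.19896402 -0.70013374  0.68263612] [-0.27150554  0.41721778 -0.14598868  1.48396116  0.06212336  1.24558417
 -2.08017727]
[256 151  10  11  67] [260.1641791  156.01492537]
```

View pics/c2.png

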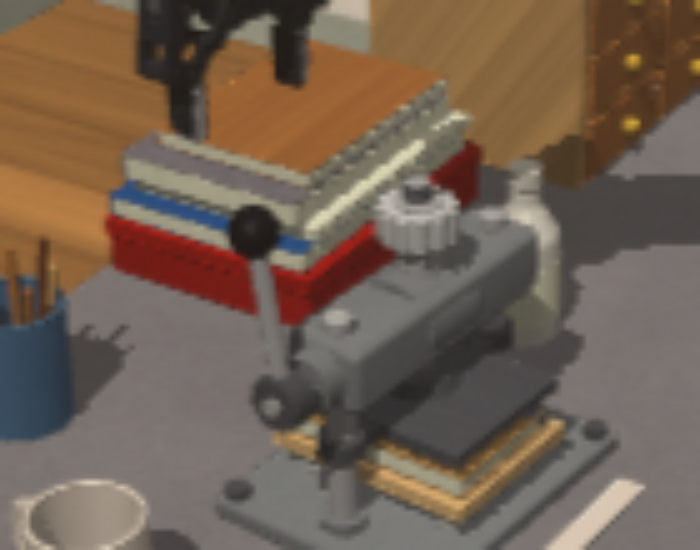

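The picture shows the ball still at crop (254,231), the platen lowered and the nut intact. Next I'll descend and grip the ball.

arm_command(
  commands=[
    [[0,-4,-20],0,-1],
    [[0,0,-25],0,-1],
    [[0,0,-20],0,-1],
    [[0,0,-15],0,-1],
    [[0,0,-13],0,-1],
    [[0,0,0],0,-1],
    [[0,0,0],0,1],
    [[0,0,0],0,1],
    [[0,0,0],0,1],
    [[0,0,0],0,1],
    [[0,0,0],0,1],
    [[0,0,0],0,1],
    [[0,0,0],0,1],
  ],
  newtons=30,
)

```text
clock: 9.35
position: [0.5911, 0.1656, 0.2489]
tool_rot: [-3.136, -0.003, -0.084]
force: [1.6, 15.0, 6.7]
grip_width: 0.0322
finger_force: 30.6
```

```bash
python3 -c "
from h import *
s=bot.observe();print(s['force'],s['moment'],s['grip_width'],s['finger_force'],s['qpos'])
P=np.array([.5713,.1654,.15])
for q in np.arange(.45,1.95,.1):
    b=P+.12*np.array([-np.sin(q-.62)*.9958,np.sin(q-.62)*.0919,np.cos(q-.62)]); print(round(q,2),(b*1000).round(1))"
```

```text
[ 1.61260411 14.9602887   6.70571026] [ 3.34453386 -0.36164245 -0.06362656] 0.03221377191708068 30.6078439950943 [-0.26579488  0.48643584 -0.14797327  1.61066032  0.07596668  1.0450781
 -2.08921999]
0.45 [591.5 163.5 268.3]
0.55 [579.7 164.6 269.7]
0.65 [567.7 165.7 269.9]
0.75 [555.8 166.8 269. ]
0.85 [544.1 167.9 266.8]
0.95 [532.6 169.  263.5]
1.05 [521.5 170.  259.1]
1.15 [510.9 171.  253.5]
1.25 [500.9 171.9 247. ]
1.35 [491.6 172.8 239.4]
1.45 [483.1 173.5 231. ]
1.55 [475.5 174.2 221.7]
1.65 [468.9 174.9 211.8]
1.75 [463.2 175.4 201.2]
1.85 [458.7 175.8 190.1]
```

arm_command(
  commands=[
    [[-4,1.5,0.5],0,1],
    [[-6,1,0.7],0,1],
    [[-6,0.6,0.3],0,1],
    [[-6,0.6,0],0,1],
    [[-6,0.5,-0.3],0,1],
    [[-6,0.5,-0.7],0,1],
  ],
)

```text
clock: 9.95
position: [0.5572, 0.1688, 0.2491]
tool_rot: [-3.138, -0.003, -0.085]
force: [5.6, 9.6, 2.3]
grip_width: 0.0324
finger_force: 30.3
```

arm_command(
  commands=[
    [[-6,0.6,-1],0,1],
    [[-6,0.5,-1.2],0,1],
  ],
)

```text
clock: 10.15
position: [0.5452, 0.1699, 0.2469]
tool_rot: [-3.138, -0.003, -0.085]
force: [5.1, 10.7, 2.4]
grip_width: 0.0323
finger_force: 30.5
```

arm_command(
  commands=[
    [[-5.8,0.6,-1.5],0,1],
    [[-5.7,0.5,-1.8],0,1],
  ],
)

```text
clock: 10.35
position: [0.5337, 0.171, 0.2436]
tool_rot: [-3.138, -0.003, -0.085]
force: [3.6, 9.9, 4.5]
grip_width: 0.0323
finger_force: 30.7
```

arm_command(
  commands=[
    [[-5.6,0.5,-2.1],0,1],
    [[-5.5,0.5,-2.3],0,1],
  ],
)

```text
clock: 10.55
position: [0.5227, 0.172, 0.2393]
tool_rot: [-3.138, -0.004, -0.085]
force: [3.8, 10.7, 6.1]
grip_width: 0.0324
finger_force: 31.2
```

arm_command(
  commands=[
    [[-5.4,0.5,-2.7],0,1],
    [[-5.2,0.5,-2.9],0,1],
  ],
)

```text
clock: 10.75
position: [0.5123, 0.1732, 0.2338]
tool_rot: [-3.138, -0.004, -0.085]
force: [4.4, 10.6, 7.7]
grip_width: 0.0319
finger_force: 31.6
```

arm_command(
  commands=[
    [[-5.1,0.5,-3.1],0,1],
    [[-4.9,0.4,-3.4],0,1],
  ],
)

```text
clock: 10.95
position: [0.5024, 0.1742, 0.2274]
tool_rot: [-3.137, -0.004, -0.085]
force: [5.4, 10.4, 8.3]
grip_width: 0.0322
finger_force: 32.0
```

arm_command(
  commands=[
    [[-4.8,0.5,-3.7],0,1],
    [[-4.5,0.4,-3.9],0,1],
  ],
)

```text
clock: 11.15
position: [0.4931, 0.1752, 0.2198]
tool_rot: [-3.137, -0.004, -0.085]
force: [0.8, 10.8, 10.7]
grip_width: 0.0323
finger_force: 32.5
```

```bash
python3 -c "
from h import *
D=np.array([[.5572,.2491,5.6,2.3],[.5452,.2469,5.1,2.4],[.5337,.2436,3.6,4.5],[.5227,.2393,3.8,6.1],[.5123,.2338,4.4,7.7]])
A=np.c_[2*D[:,0],2*D[:,1],np.ones(5)]
for x,z,fx,fz in D:
    th=np.arctan2((.5713-x)/.9958,z+.0195-.15); print(round(th+.62,3),np.hypot((.5713-x)/.9958,z+.0195-.15).round(4),'T/r',fx*np.cos(th)+fz*np.sin(th),'rad',-fx*np.sin(th)+fz*np.cos(th))
s=bot.observe();print(s['position'],s['force'],s['moment'])"
```

```text
0.739 0.1194 T/r 5.8331686878548945 rad 1.6199206952901148
0.841 0.1193 T/r 5.502639605926142 rad 1.2210476515242936
0.942 0.1192 T/r 4.839743585320964 rad 3.128399275723063
1.042 0.1192 T/r 5.963776092885931 rad 4.010408297657758
1.141 0.1191 T/r 7.64776075356627 rad 4.490184345459714
[0.49311992 0.17519355 0.21982893] [ 0.75167327 10.77080408 10.67167079] [ 2.02558459 -0.41005172  0.04167261]
```

arm_command(
  commands=[
    [[4.5,-0.4,3.9],0,1],
    [[4.8,-0.5,3.7],0,1],
  ],
)

```text
clock: 11.35
position: [0.502, 0.1742, 0.2265]
tool_rot: [-3.138, -0.002, -0.084]
force: [9.3, 14.6, -12.9]
grip_width: 0.032
finger_force: 31.4
```

arm_command(
  commands=[
    [[4.9,-0.4,3.4],0,1],
    [[5.1,-0.5,3.1],0,1],
  ],
)

```text
clock: 11.55
position: [0.5116, 0.1732, 0.2326]
tool_rot: [-3.139, -0.001, -0.084]
force: [4.0, 12.4, -11.9]
grip_width: 0.0321
finger_force: 31.4
```

arm_command(
  commands=[
    [[5.2,-0.5,2.9],0,1],
    [[5.4,-0.5,2.7],0,1],
  ],
)

```text
clock: 11.75
position: [0.5216, 0.1721, 0.2381]
tool_rot: [-3.139, 0.0, -0.084]
force: [-1.8, 11.9, -8.1]
grip_width: 0.0326
finger_force: 31.2
```

arm_command(
  commands=[
    [[5.5,-0.5,2.3],0,1],
    [[5.6,-0.5,2.1],0,1],
  ],
)

```text
clock: 11.95
position: [0.5325, 0.171, 0.2425]
tool_rot: [-3.139, 0.001, -0.084]
force: [-2.0, 11.4, -7.4]
grip_width: 0.0322
finger_force: 30.9
```

arm_command(
  commands=[
    [[5.7,-0.5,1.8],0,1],
    [[5.8,-0.6,1.5],0,1],
  ],
)

```text
clock: 12.15
position: [0.5439, 0.17, 0.2459]
tool_rot: [-3.139, 0.001, -0.084]
force: [-3.1, 12.2, -5.5]
grip_width: 0.0324
finger_force: 30.7
```

arm_command(
  commands=[
    [[6,-0.5,1.2],0,1],
    [[6,-0.6,1],0,1],
  ],
)

```text
clock: 12.35
position: [0.5559, 0.1689, 0.2481]
tool_rot: [-3.139, 0.001, -0.084]
force: [-4.1, 10.7, -3.7]
grip_width: 0.0325
finger_force: 30.5
```

arm_command(
  commands=[
    [[0,0,0],0,-1],
    [[0,0,0],0,-1],
    [[0,0,0],0,-1],
    [[0,0,20],0,-1],
    [[0,0,35],0,-1],
    [[0,0,35],0,-1],
    [[0,-20,0],0.11,-1],
    [[0,-30,0],0.12,-1],
    [[0,-30,0],0.12,-1],
    [[0,-30,0],0.12,-1],
    [[3,-25,0],0.12,-1],
    [[0,-11,0],0.12,-1],
    [[0,0,0],0.12,-1],
    [[0,0,0],0.12,-1],
    [[0,0,0],0.13,-1],
    [[0,0,0],0,-1],
  ],
)

```text
clock: 13.95
position: [0.5592, 0.0204, 0.3379]
tool_rot: [3.142, 0.0, 0.996]
force: [0.3, -0.2, -0.8]
grip_width: 0.0853
finger_force: 0.0
```

Run:
```python
from h import *
f=grab('side','s3'); s=bot.observe();print(s['position'],s['tool_rot'],s['qpos'])
im=f['image'].astype(int)
m=((im.max(2)<45)).astype(np.uint8); m[:140]=0;m[185:]=0;m[:,:235]=0;m[:,285:]=0
n,l,st,c=cv2.connectedComponentsWithStats(m)
for i in range(1,n):
    if st[i,4]>15: print(st[i],c[i])
for q in(.65,.75,.85):
    b=np.array([.5713,.1664,.15])+.12*np.array([-np.sin(q-.62)*.9958,np.sin(q-.62)*.0919,np.cos(q-.62)]); print(q,proj(f,b))
```

```text
[0.55924506 0.0204182  0.3378932 ] [ 3.14149154e+00 -3.31494025e-05  9.90717208e-01] [ 0.08001538  0.33187941 -0.29602895  1.62326578  0.10214649  1.20157456
 -0.81776279]
[263 154  10  11  73] [267.89041096 158.71232877]
0.65 [265.88891481 157.81850783]
0.75 [268.91343803 159.2263321 ]
0.85 [271.93387043 160.96611711]
```

arm_command(
  commands=[
    [[0,2,-20],0,-1],
    [[0,0,-30],0,-1],
    [[0,0,-30],0,-1],
    [[0,0,-25],0,-1],
    [[0,0,-20],0,-1],
    [[0,0,-13],0,-1],
    [[0,0,-8],0,-1],
    [[0,0,0],0,-1],
    [[0,0,0],0,1],
    [[0,0,0],0,1],
    [[0,0,0],0,1],
    [[0,0,0],0,1],
    [[0,0,0],0,1],
    [[0,0,0],0,1],
  ],
  newtons=60,
)

```text
clock: 15.4
position: [0.5588, 0.0234, 0.1929]
tool_rot: [-3.141, -0.0, 0.994]
force: [-9.6, 4.1, 11.2]
grip_width: 0.0563
finger_force: 61.8
```

arm_command(
  commands=[
    [[-1,0.5,1.5],-0.08,1],
    [[0,0,0],-0.1,1],
    [[0,0,0],-0.1,1],
    [[0,0,0],-0.1,1],
    [[0,0,0],-0.12,1],
    [[0,0,0],0,1],
    [[0,0,0],0,1],
  ],
)

```text
clock: 16.1
position: [0.5586, 0.0233, 0.1935]
tool_rot: [3.141, -0.001, 0.497]
force: [4.2, 1.1, -9.3]
grip_width: 0.0563
finger_force: 68.8
```

arm_command(
  commands=[
    [[0,0,0],0,-1],
    [[0,0,0],0,-1],
    [[0,0,0],0,-1],
    [[0,0,0],0,-1],
    [[0,0,15],0,-1],
    [[0,0,30],0,-1],
    [[0,0,40],0,-1],
    [[0,0,40],0,-1],
    [[0,20,20],-0.1,-1],
    [[0,30,0],-0.12,-1],
    [[0,30,0],-0.12,-1],
    [[-2,30,0],-0.12,-1],
    [[-1,25,0],-0.12,-1],
    [[0,13,0],0,-1],
    [[0,0,0],0,-1],
  ],
)

```text
clock: 17.6
position: [0.5551, 0.1727, 0.3382]
tool_rot: [-3.141, 0.0, -0.08]
force: [0.1, -0.8, -0.2]
grip_width: 0.0855
finger_force: 0.0
```

arm_command(
  commands=[
    [[1,-1,-25],0,-1],
    [[0,0,-30],0,-1],
    [[0,0,-20],0,-1],
    [[0,0,-10],0,-1],
    [[0,0,-5],0,-1],
    [[0,0,0],0,-1],
    [[0,0,0],0,1],
    [[0,0,0],0,1],
    [[0,0,0],0,1],
    [[0,0,0],0,1],
    [[0,0,0],0,1],
    [[0,0,0],0,1],
    [[0,0,0],0,1],
  ],
  newtons=30,
)

```text
clock: 18.9
position: [0.5565, 0.1692, 0.249]
tool_rot: [3.141, -0.001, -0.087]
force: [-2.7, -6.2, 8.7]
grip_width: 0.0322
finger_force: 29.1
```

arm_command(
  commands=[
    [[-6,0,0.2],0,1],
    [[-6,0.3,-1.2],0,1],
  ],
)

```text
clock: 19.1
position: [0.5447, 0.1702, 0.247]
tool_rot: [3.141, -0.001, -0.086]
force: [5.7, -0.3, -3.7]
grip_width: 0.0322
finger_force: 32.4
```

arm_command(
  commands=[
    [[-5.8,0.6,-1.5],0,1],
    [[-5.7,0.5,-1.8],0,1],
  ],
)

```text
clock: 19.3
position: [0.5334, 0.1712, 0.2443]
tool_rot: [-3.142, -0.002, -0.087]
force: [3.9, -1.7, -0.7]
grip_width: 0.0319
finger_force: 32.4
```

arm_command(
  commands=[
    [[-5.6,0.5,-2.1],0,1],
    [[-5.5,0.5,-2.3],0,1],
  ],
)

```text
clock: 19.5
position: [0.5221, 0.1725, 0.2401]
tool_rot: [-3.141, -0.002, -0.086]
force: [3.7, -2.5, 5.0]
grip_width: 0.032
finger_force: 33.1
```

arm_command(
  commands=[
    [[-5.4,0.5,-2.7],0,1],
    [[-5.2,0.5,-2.9],0,1],
  ],
)

```text
clock: 19.7
position: [0.5116, 0.1736, 0.2347]
tool_rot: [-3.141, -0.002, -0.086]
force: [3.8, -2.2, 9.4]
grip_width: 0.032
finger_force: 33.7
```

arm_command(
  commands=[
    [[-5.1,0.5,-3.1],0,1],
    [[-4.9,0.4,-3.4],0,1],
  ],
)

```text
clock: 19.9
position: [0.5016, 0.1746, 0.2283]
tool_rot: [-3.141, -0.002, -0.086]
force: [3.3, -2.5, 10.8]
grip_width: 0.032
finger_force: 34.3
```

arm_command(
  commands=[
    [[-4.8,0.5,-3.7],0,1],
    [[-4.5,0.4,-3.9],0,1],
  ],
)

```text
clock: 20.1
position: [0.4922, 0.1755, 0.2206]
tool_rot: [-3.141, -0.002, -0.086]
force: [3.5, -1.4, 10.3]
grip_width: 0.0321
finger_force: 34.9
```

arm_command(
  commands=[
    [[4.5,-0.4,3.9],0,1],
    [[4.8,-0.5,3.7],0,1],
  ],
)

```text
clock: 20.3
position: [0.5015, 0.1745, 0.2277]
tool_rot: [3.142, 0.0, -0.086]
force: [5.2, 0.0, -8.4]
grip_width: 0.0318
finger_force: 33.8
```

arm_command(
  commands=[
    [[4.9,-0.4,3.4],0,1],
    [[5.1,-0.5,3.1],0,1],
  ],
)

```text
clock: 20.5
position: [0.5115, 0.1735, 0.2339]
tool_rot: [3.141, 0.001, -0.086]
force: [2.8, 0.5, -9.4]
grip_width: 0.0322
finger_force: 33.6
```

arm_command(
  commands=[
    [[5.2,-0.5,2.9],0,1],
    [[5.4,-0.5,2.7],0,1],
  ],
)

```text
clock: 20.7
position: [0.5218, 0.1724, 0.2396]
tool_rot: [3.141, 0.001, -0.086]
force: [0.5, -0.4, -8.8]
grip_width: 0.0323
finger_force: 33.1
```

arm_command(
  commands=[
    [[5.5,-0.5,2.3],0,1],
    [[5.6,-0.5,2.1],0,1],
  ],
)

```text
clock: 20.9
position: [0.5328, 0.1713, 0.244]
tool_rot: [3.141, 0.001, -0.086]
force: [-3.0, -1.6, -6.9]
grip_width: 0.0321
finger_force: 32.9
```

arm_command(
  commands=[
    [[5.7,-0.5,1.8],0,1],
    [[5.8,-0.6,1.5],0,1],
  ],
)

```text
clock: 21.1
position: [0.5445, 0.1702, 0.2473]
tool_rot: [3.141, 0.001, -0.086]
force: [-4.6, -1.4, -6.2]
grip_width: 0.0318
finger_force: 32.7
```

arm_command(
  commands=[
    [[-5.8,0.6,-1.5],0,1],
    [[-5.7,0.5,-1.8],0,1],
    [[-5.6,0.5,-2.1],0,1],
    [[-5.5,0.5,-2.3],0,1],
    [[-5.4,0.5,-2.7],0,1],
    [[-5.2,0.5,-2.9],0,1],
    [[-5.1,0.5,-3.1],0,1],
    [[-4.9,0.4,-3.4],0,1],
    [[-4.8,0.5,-3.7],0,1],
    [[-4.5,0.4,-3.9],0,1],
    [[-4.3,0.4,-4.1],0,1],
    [[-4.2,0.3,-4.3],0,1],
    [[-4,0.4,-4.6],0,1],
    [[-3.6,0.3,-4.7],0,1],
    [[-3.4,0.4,-4.9],0,1],
    [[-3.2,0.3,-5],0,1],
  ],
)

```text
clock: 22.7
position: [0.4694, 0.1777, 0.193]
tool_rot: [-3.141, -0.002, -0.086]
force: [1.6, -4.6, 7.4]
grip_width: 0.0321
finger_force: 37.2
```

arm_command(
  commands=[
    [[-3,0.3,-5.2],0,1],
    [[-2.7,0.2,-5.4],0,1],
    [[-2.4,0.2,-5.5],0,1],
    [[-2.1,0.2,-5.6],0,1],
    [[-1.9,0.2,-5.7],0,1],
    [[0,0,-2],0,1],
    [[0,0,0],0,1],
  ],
)

```text
clock: 23.4
position: [0.4563, 0.1787, 0.1624]
tool_rot: [3.141, 0.001, -0.086]
force: [-3.1, -2.0, -2.8]
grip_width: 0.032
finger_force: 37.9
```

arm_command(
  commands=[
    [[-0.3,0,-2],0,1],
    [[-0.3,0,-2],0,1],
    [[0,0,0],0,1],
  ],
)

```text
clock: 23.7
position: [0.4561, 0.1787, 0.1587]
tool_rot: [3.142, 0.001, -0.086]
force: [-3.2, -0.0, -3.6]
grip_width: 0.032
finger_force: 38.0
```

Run:
```python
from h import *
f=grab('side','s4'); g=grab('top','t4'); s=bot.observe();print(s['force'],s['moment'],s['position'])
for n,x in(('side',f),('top',g)):
  for q in(1.7,1.8,1.9):
    print(n,q,proj(x,np.array([.5713,.1664,.15])+.12*np.array([-np.sin(q-.62)*.9958,np.sin(q-.62)*.0919,np.cos(q-.62)])))
a=cv2.resize(f['image'][130:230,230:340],None,fx=5,fy=5)
cv2.imwrite('pics/c4.png',a[:,:,::-1])
```

```text
[-4.94287209  1.83047805 -4.71044836] [-0.02293991  0.67884074 -0.32681715] [0.45614764 0.17863473 0.15868959]
side 1.7 [292.65413843 185.64001307]
side 1.8 [294.02742363 189.13600903]
side 1.9 [295.10484599 192.61851217]
top 1.7 [273.53134101 187.4023288 ]
top 1.8 [273.78543802 190.27569143]
top 1.9 [274.10398542 192.71077465]
```

View pics/c4.png

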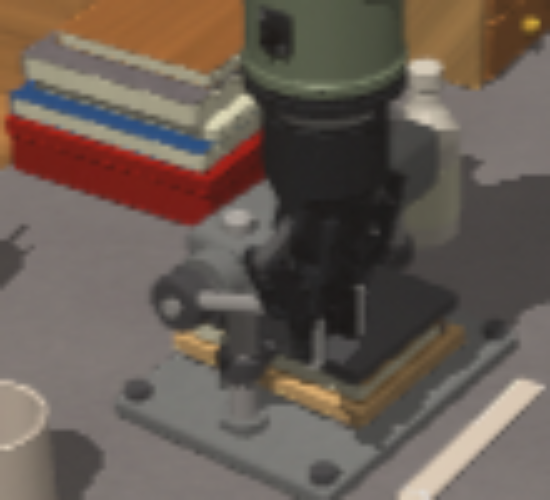

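The picture shows the lever lying forward with the fingers on the ball around crop (320,310). I'll let go, lift clear, and check the ball.

arm_command(
  commands=[
    [[0,0,0],0,-1],
    [[0,0,0],0,-1],
    [[0,0,0],0,-1],
    [[0,0,0],0,-1],
    [[0,0,15],0,-1],
    [[0,0,30],0,-1],
    [[0,0,40],0,-1],
    [[-10,0,40],0,-1],
    [[-10,0,30],0,-1],
    [[0,0,0],0,-1],
  ],
)

```text
clock: 24.8
position: [0.437, 0.1793, 0.3177]
tool_rot: [-3.138, -0.005, -0.086]
force: [1.6, 0.2, -1.4]
grip_width: 0.0852
finger_force: 0.0
```

Run:
```python
from h import *
f=grab('side','s5'); s=bot.observe();print(s['force'])
im=f['image'].astype(int)
m=((im.max(2)<45)).astype(np.uint8); m[:170]=0;m[205:]=0;m[:,:280]=0;m[:,310:]=0
n,l,st,c=cv2.connectedComponentsWithStats(m)
for i in range(1,n):
    if st[i,4]>15: print(st[i],c[i])
a=cv2.resize(f['image'][120:240,200:345],None,fx=5,fy=5)
cv2.imwrite('pics/c5.png',a[:,:,::-1])
```

```text
[ 0.45095074 -0.1054971  -0.53562688]
[290 187  10  10  83] [294.43373494 191.26506024]
[290 201  11   4  16] [295.    202.875]
```

View pics/c5.png

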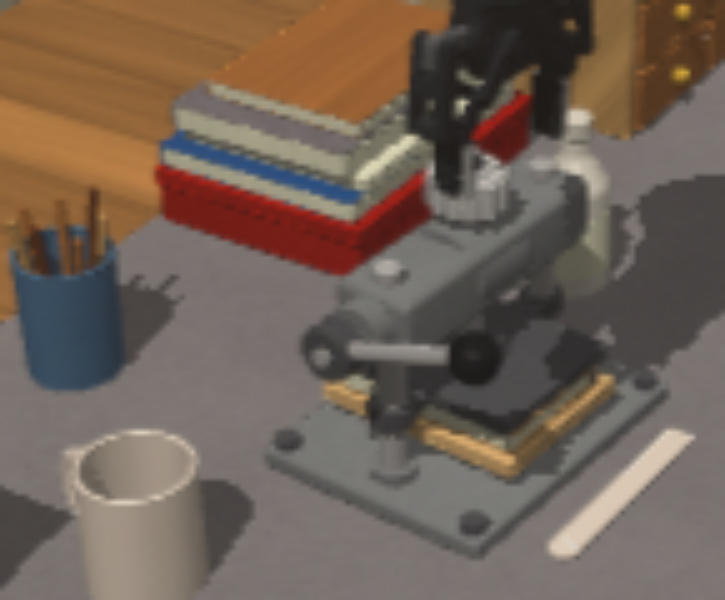

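The lever is forward with the ball at side pixel (294,191), so q≈1.86. The nut, book and surroundings look fine. To make sure it is on its stop, I'll press the ball down from above with shut fingers.

arm_command(
  commands=[
    [[10,-1,0],0,1],
    [[9,-1,-10],0,1],
    [[0,0,-20],0,1],
    [[0,0,-25],0,1],
    [[0,0,-20],0,1],
    [[0,0,-20],0,1],
    [[0,0,-10],0,1],
    [[0,0,-4],0,1],
    [[0,0,0],0,1],
  ],
)

```text
clock: 25.75
position: [0.4556, 0.1765, 0.2043]
tool_rot: [3.141, 0.001, -0.086]
force: [-0.1, 0.8, 0.6]
grip_width: -0.0
finger_force: 0.0
```

arm_command(
  commands=[
    [[0,0,-3],0,1],
    [[0,0,-3],0,1],
    [[0,0,0],0,1],
  ],
)

```text
clock: 26.05
position: [0.4561, 0.177, 0.2009]
tool_rot: [-3.14, -0.002, -0.086]
force: [-9.0, -3.1, 32.1]
grip_width: -0.0004
finger_force: 16.0
```

At 32 N with the ball top at z 0.201, the lever is on its stop (q≈1.9). I'll retreat.

arm_command(
  commands=[
    [[0,0,6],0,1],
    [[0,0,20],0,1],
    [[0,0,40],0,1],
    [[-5,0,40],0,1],
    [[-10,10,20],0,1],
    [[0,0,0],0,1],
    [[0,0,0],0,1],
  ],
)

```text
clock: 26.75
position: [0.4405, 0.1866, 0.3251]
tool_rot: [-3.141, -0.001, -0.086]
force: [-0.9, 0.7, -1.3]
grip_width: -0.0002
finger_force: 0.0
```

Run:
```python
from h import *
f=grab('side','s6'); im=f['image'].astype(int)
m=((im.max(2)<45)).astype(np.uint8); m[:170]=0;m[205:]=0;m[:,:280]=0;m[:,310:]=0
n,l,st,c=cv2.connectedComponentsWithStats(m); print([c[i] for i in range(1,n) if st[i,4]>40], bot.observe()['force'])
a=cv2.imread('pics/side0.png').astype(int)[:,:,::-1]
for k,(u,v,w,h) in dict(mug=(212,204,32,40),folder=(308,204,34,28),brush=(292,240,58,30),tape=(282,252,36,30)).items(): print(k,np.abs(a-im)[v:v+h,u:u+w].mean().round(2))
print(ticket.job_done())
```

```text
[array([294.70731707, 192.31707317])] [-0.19974905 -0.0539288  -1.78421692]
mug 6.46
folder 7.28
brush 6.29
tape 7.18
the job is handed in; nothing more can be done
None
```

I turned the nut about 2.9 rad clockwise until the lever met resistance about midway (q about 0.97), then swung the lever to its stop (q about 1.9) and let go; the job was handed in at about 27 s, the verdict was not shown, and the sketchbook and desk items I could see looked undisturbed.

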